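# Find the high spot of a basking slate by touch and press it level

### The arm

A 7-joint arm with a two-finger parallel gripper is mounted at the origin on the work surface. World frame = base frame: x ahead of the robot, y to its left, z up, the work surface at z = 0. Lengths are in mm, angles in rad, forces in N, time in s.
With the tool pointing down it reaches from about 425 to 1025 mm from the base axis. Payload 3.6 kg.
Tool frame: the origin (TCP) lies at the very end of the fingers, on their centre line; the grasp point (between the pads) lies 19 mm behind it (arm.tcp_to_grasp is the distance from the TCP to the grasp point, in mm); z points along the fingers, y is the line along which they close (so a half turn about z gives the same grasp; the last joint's range is limited). The gripper opens to 85 mm and grips with 20 to 120 N. Pads are 22 mm wide; open, the fingers measure 114 mm over their backs; the gripper's body (76 mm by 85 mm) begins 54 mm behind the grasp point. The pads swing forward as they close: fully open they stand 13 mm farther back than shut.
Start: joints at [1.23, 0.591, 0.048, 1.609, -0.033, 0.943, -0.034], TCP at [177.12, -703.035, 231.302] pointing down, gripper open.
Joint ranges: [-2.69, 2.69], [-0.47, 2.24], [-1.27, 1.36], [0.19, 2.51], [-1.53, 4.68], [0.08, 2.07], [-3.09, 3.09]. Speed limits (rad/s): [2.57, 2.57, 3.14, 3.14, 3.14, 3.14, 3.14].

### API

Orientations are given as a rotation vector (axis times angle).
In Python, from workcell import arm gives the robot as it stands.
- The arm moves only by the tool servo_tool, never from a script. Its argument "plan" is a list of rows, each a list of 3 entries, a list of its own where there are three numbers: the closure, from -1 (fully open) to 1 (shut), so that 0 is half open, then the shift along the tool's x, y, z in m, then the turn, a rotation vector about the tool's x, y, z in rad. A call has 1 to 5 rows; each row shifts and turns the commanded pose from where the row before left it, along the tool's axes as they then stand; what a row does not reach is not made up. A row lasts 1/8 s, in which the tool goes at most 62.5 mm and 10.7 degrees, less where a joint would pass 70% of its speed; a pose out of reach is approached as far as the arm can. A call with a gripper value outside its range is refused whole. The fingers move at their own pace and stop on an object; "newtons" is the grip in N (left out, the last holds). Time passes only in rows, so rows that do not move let the fingers close. It gives the time, the measured TCP pose, the force and the opening at its end, in the units of the state.
- arm.sense(): the state, without advancing time (a new reading comes with each control period).
- arm.grab_frame(name): name is "scene" or "top" or "wrist"; returns the picture (384x512x3 uint8, red, green, blue); there is no depth.
- arm.camera_info(name): a dict with "intrinsics" (3x3 intrinsics, pixels), "D" ([k1, k2, p1, p2, k3] as OpenCV has them; the pictures are not rectified), "rvec" (rotation vector, rad) and "tvec" (3), from world to camera coordinates, as OpenCV has them; the wrist camera has in their place "tool_from_camera" (4x4, takes a point from camera to tool coordinates, whose origin is the TCP and whose axes are the flange's). Camera axes: x right, y down, z forward; pixel columns grow to the right and rows downward; lengths in mm; the calibration is good to about 2 mm. A picture is of the moment at which its call begins: read the wrist's pose just before it. camera_info takes no time and is no camera call.
- arm.hand_in(): hands the job in, once; it reports no verdict.
Trained networks look in the newest picture that a camera, given by its name, has taken for a name from the list of things; names that differ only in an ending like _2 or _b are one class to them, and where a whole thing is asked for, a point or a joint stands for the part that bears it (a point fixed in the world has none). Each returns a list of dicts, best first, with "score" (0 to 1); they miss things now and then, are a little off and sometimes report something else, mostly with a low value. They report only what shows in the picture. A call takes as long as a camera call. They do not tell look-alikes from the thing itself.
- arm.search_frame(name, camera): "extent" ([left, top, right, bottom] as shares, 0 to 1, of the picture: columns of its width, rows of its height, round what is visible of it).
- arm.masks_of(name, camera): "region" (384x512 bool, what is visible of it) and "extent" ([left, top, right, bottom] as shares, 0 to 1, of the picture: columns of its width, rows of its height, round what is visible of it).
- arm.spot_point(name, camera): "at" ([column, row] as shares, 0 to 1, of the picture: columns of its width, rows of its height: a listed point, or the origin of a listed thing).
The state is a dict: "time": time; "q": joint angles; "joint_vel": joint speeds; "effort": joint torques, N m; "position": TCP position; "ee_rot": TCP orientation; "wrist_force": force on the tool from outside, world axes, zero at the start; "ft_torque": the same for the moment, N m; "width": finger opening in mm.
Only numpy, scipy, OpenCV 4.12 (cv2) and the standard library are available. Lean on these libraries where they do the work, as an engineer would, in place of code of your own. Each camera call takes 0.05 s, during which the arm holds its last target. There are 200 camera calls.

### The job

The round basking slate on its ball-jointed stand has been left tipped. Take the wooden muddler off its cork coaster, touch its foot lightly at three or more points round the rim of the slate, lifting it clear between touches, to find the high spot, and then press the high side down gently with the muddler until the rim stands at the same height all round to within about 2 mm. Never touch the slate or the stand with the bare gripper, leave the other things on the shelf alone, and finish by standing the muddler upright on its coaster again.

Things in the scene. Friction and masses are not known exactly. Their poses are not given: they have to be found in the camera images.
- stand: Fixed round steel foot (diameter 110 mm) with an upright sleeve, on the white shelf; origin at the centre of its underside, z up. A rod in the sleeve carries, on a ball joint on the same vertical axis, a round grey slate 180 mm across and 8 mm thick that overhangs the foot all round. The slate is brittle: pushed with more than 25 N it cracks.
- sleeve_top (a point): Point on the stand's axis, at the top of the sleeve, 47 mm above the shelf. The ball joint above it is stiff and greased: a push on the slate 70 mm out from its middle does not move it under about 4 N; above that the side pushed sinks slowly (about 7 mm/s at 10 N, 14 mm/s at 15 N), the opposite side rises as much, and it stays where it is left.
- slate_lowest (a point): Point on the stand's axis 92 mm above the shelf. The middle of the slate's top lies straight above it (within 2 mm sideways), 0 to 20 mm higher: the rod's height differs from time to time. At the start the slate is tipped by 2 to 4 degrees in an unknown direction, its rim 3 to 5.5 mm higher on one side and as much lower on the other.
- coaster: Fixed round cork coaster lying on the shelf, diameter 90 mm, 5 mm thick; origin at the centre of its underside. The muddler belongs on it.
- muddler_mid (a point): Middle of the beech muddler, a turned wooden stick 150 mm long that stands upright on the coaster on its flat round foot (diameter 26 mm, edge rounded 2 mm); the point is on its axis, 75 mm above the foot; z runs along the stick from foot to knob. Its handle is a plain cylinder 24 mm across from 15 mm below to 50 mm above this point. Weighs 55 to 90 g.
- bowl0: Lower of two stacked glazed bowls (bystander), diameter 120 mm, 46 mm high; origin at the centre of its underside.
- bowl1: Upper bowl of the stack (bystander), the same size; origin at the centre of its underside.
- toothbrush: Blue toothbrush lying on the shelf (bystander), about 180 mm long, 18 mm high; origin under its middle, x along it towards the head.
- clipper: Steel nail clipper lying on the shelf (bystander), 60 mm long, 15 mm high; origin under its middle, x along it.
Not all that is in view belongs to the job. Of the things that look like the coaster, the middle-sized one is meant.

How it is judged:
By the outcome, as a careful person would: the job done as asked, in the order asked, and still so for the second after the job is handed in, with the robot touching nothing.
It also fails if it takes over 72 s, if anything falls off the work surface, if the arm or the gripper's body presses on something with over 40 N, if the wrist force passes 120 N, or if a joint passes its speed limit or range.

## Working session

There is one attempt and no reset: what is moved stays moved. The work goes in short steps, Python scripts to look and compute and a tool call to move; the robot and the scene stay as the last step left them, time stands still between calls to the robot, and variables do not carry over. Pictures are saved under pics/ and viewed, on a budget of 10 in all, crops included, one or two more only if the job needs it, and the job is handed in when it is done.

Besides the shell and the picture viewer there is one more tool, called as name([rows], argument=value, ...), one row to a line, values as JSON. servo_tool: Moves the arm, as the interface text tells. Its arguments: {"type":"object","properties":{"plan":{"type":"array"},"newtons":{"type":"number"}},"required":["plan"]}

```bash
mkdir -p pics; ls; cat > h.py <<'E'
import numpy as np, cv2
from workcell import arm
W,H=512,384
def cam(name):
    c=arm.camera_info(name);K=np.array(c["intrinsics"],float);D=np.array(c["D"],float)
    if name=="wrist":
        s=arm.sense();T=np.eye(4);T[:3,:3]=cv2.Rodrigues(np.array(s["ee_rot"],float))[0];T[:3,3]=s["position"]
        M=np.linalg.inv(T@np.array(c["tool_from_camera"]))
        return K,D,M[:3,:3],M[:3,3]
    return K,D,cv2.Rodrigues(np.array(c["rvec"],float))[0],np.array(c["tvec"],float).ravel()
def ray(c,uv):
    K,D,R,t=c;p=cv2.undistortPoints(np.array(uv,float).reshape(-1,1,2),K,D).reshape(-1,2)
    d=np.c_[p,np.ones(len(p))]@R;return -R.T@t,d
def atz(c,uv,z):
    o,d=ray(c,uv);return o+d*((z-o[2])/d[:,2])[:,None]
def proj(c,P):
    K,D,R,t=c;return cv2.projectPoints(np.array(P,float).reshape(-1,1,3),cv2.Rodrigues(R)[0],t,K,D)[0].reshape(-1,2)
def tri(cs,uvs):
    A=np.zeros((3,3));b=np.zeros(3)
    for c,uv in zip(cs,uvs):
        o,d=ray(c,uv);d=d[0]/np.linalg.norm(d[0]);M=np.eye(3)-np.outer(d,d);A+=M;b+=M@o
    return np.linalg.solve(A,b)
def save(n,img): cv2.imwrite("pics/"+n+".png",cv2.cvtColor(img,cv2.COLOR_RGB2BGR))
E
python3 - <<'E'
from h import *
s=arm.sense();print(s)
a=arm.grab_frame("scene");b=arm.grab_frame("top");
np.save("scene.npy",a);np.save("top.npy",b)
save("a",np.vstack([a,b])[:, :] if 0 else cv2.resize(np.hstack([a,b]),(800,300)))
save("scene",a);save("top",b)
for cn in("scene","top"):
    c=cam(cn);print(cn,"cam at",(-c[2].T@c[3]).round())
    for n in["stand","sleeve_top","slate_lowest","coaster","muddler_mid","bowl0","toothbrush","clipper"]:
        r=arm.spot_point(n,cn); print(n,[(round(x["score"],2),np.round(np.array(x["at"])*[W,H],1).tolist()) for x in r[:4]])
E
```

```text
pics
{'time': 0.0, 'q': array([ 1.23050753,  0.5921141 ,  0.04831293,  1.60983264, -0.03330977,
        0.94269076, -0.03365476]), 'joint_vel': array([ 0.00094752, -0.00053564, -0.00063039, -0.00156424, -0.0016148 ,
        0.00089582,  0.00116181]), 'effort': array([-5.87003124e-04, -5.48695564e+01,  1.54688414e+00, -1.98124748e+01,
        9.50502406e-03,  8.94041121e-03,  7.98921974e-06]), 'position': array([ 176.90967535, -702.23069493,  230.14103668]), 'ee_rot': array([-3.11549780e+00, -3.86570305e-01,  6.27893406e-04]), 'wrist_force': array([-0.17021517,  0.27059918,  0.70437252]), 'ft_torque': array([-0.0340053 , -0.01875734, -0.02536635]), 'width': 85.17263540002604}
scene cam at [1346. -117.  552.]
stand [(0.93, [357.9, 212.2])]
sleeve_top [(0.65, [358.1, 193.9])]
slate_lowest []
coaster [(0.85, [213.6, 248.8]), (0.77, [219.1, 217.3]), (0.66, [223.1, 176.0]), (0.31, [254.2, 292.2])]
muddler_mid [(0.92, [220.0, 182.3])]
bowl0 [(0.88, [258.1, 291.0]), (0.69, [258.9, 289.1])]
toothbrush [(0.63, [116.2, 193.6])]
clipper [(0.47, [305.1, 248.4])]
top cam at [ 459.  -43. 1099.]
stand []
sleeve_top []
slate_lowest []
coaster [(0.92, [270.3, 274.5]), (0.81, [275.1, 215.7]), (0.61, [278.4, 172.5])]
muddler_mid [(0.6, [281.0, 212.4])]
bowl0 [(0.86, [254.0, 125.8]), (0.71, [360.5, 250.7])]
toothbrush [(0.83, [360.4, 250.6])]
clipper []
```

```bash
python3 - <<'E'
from h import *
a=np.load("scene.npy");b=np.load("top.npy")
save("both",np.vstack([cv2.resize(a,(400,300)),cv2.resize(b,(400,300))]))
S=cam("scene");T=cam("top")
for u in([213.6,248.8],[219.1,217.3],[223.1,176.0]): print("co S",atz(S,[u],5).round(0))
for u in([270.3,274.5],[275.1,215.7],[278.4,172.5]): print("co T",atz(T,[u],5).round(0))
print("stand",atz(S,[[357.9,212.2]],0),"sleeve",atz(S,[[358.1,193.9]],47))
print("mud",tri([S,T],[[[220.0,182.3]],[[281,212.4]]]))
for cn in("scene","top"):
  for n in("coaster","stand","bowl1","clipper"):
    print(cn,n,[(round(x["score"],2),(np.array(x["extent"])*[W,H,W,H]).round().tolist()) for x in arm.search_frame(n,cn)])
E
```

```text
co S [[ 673. -136.    5.]]
co S [[ 565. -125.    5.]]
co S [[ 383. -114.    5.]]
co T [[ 381. -116.    5.]]
co T [[ 541. -126.    5.]]
co T [[ 663. -133.    5.]]
stand [[550.28622282 188.39532471   0.        ]] sleeve [[547.06490564 182.73554937  47.        ]]
mud [ 544.65713055 -128.35837902   82.25958961]
scene coaster [(0.89, [199.0, 163.0, 246.0, 192.0]), (0.88, [202.0, 202.0, 241.0, 227.0]), (0.73, [200.0, 238.0, 236.0, 258.0])]
scene stand [(0.8, [332.0, 195.0, 383.0, 228.0])]
scene bowl1 [(0.7, [223.0, 275.0, 287.0, 304.0]), (0.55, [225.0, 248.0, 292.0, 301.0])]
scene clipper [(0.75, [294.0, 245.0, 322.0, 253.0]), (0.61, [330.0, 195.0, 381.0, 225.0]), (0.21, [111.0, 175.0, 123.0, 210.0])]
top coaster [(0.97, [266.0, 162.0, 290.0, 188.0]), (0.74, [258.0, 200.0, 295.0, 234.0]), (0.58, [250.0, 249.0, 296.0, 293.0]), (0.38, [202.0, 159.0, 224.0, 171.0])]
top stand []
top bowl1 [(0.56, [234.0, 102.0, 278.0, 142.0])]
top clipper [(0.58, [202.0, 161.0, 225.0, 172.0])]
```

View pics/both.png

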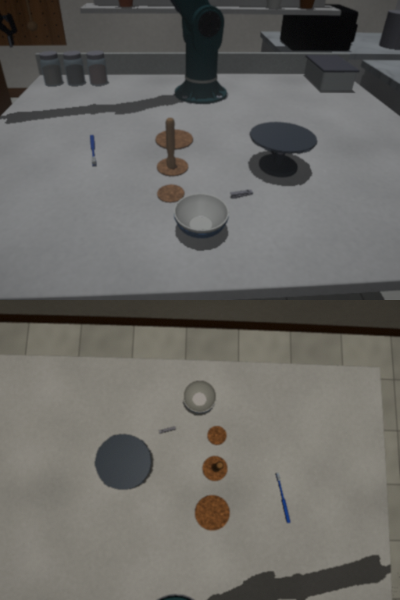

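```bash
python3 - <<'E'
from h import *
a=np.load("scene.npy");b=np.load("top.npy")
x=cv2.resize(a[140:265,190:410],None,fx=3.6,fy=2.4*1.0,interpolation=2) if 0 else cv2.resize(a[145:262,192:412],(660,351),interpolation=2)
y=cv2.resize(b[150:300,110:310],(332,249),interpolation=2)
im=np.zeros((600,660,3),np.uint8);im[:351]=x;im[351:,:332]=y
im=np.clip(im.astype(float)*1.6,0,255).astype(np.uint8)
save("crop",im)
for n,img in(("scene",a),("top",b)):
    print(n,[(n2,round(x["score"],2),int(x["region"].sum()),(np.array(x["extent"])*[W,H,W,H]).round().tolist()) for n2 in("stand","slate_lowest","sleeve_top") for x in arm.masks_of(n2,n)])
print(a[170:180,350].tolist()[:2],b[190:192,157].tolist(), b[190,110:210:6].tolist())
r=[arm.sense()["position"] for _ in range(4)];print(r)
E
```

```text
scene [('stand', 0.6, 1194, [332.0, 194.0, 380.0, 229.0]), ('slate_lowest', 0.83, 1137, [331.0, 196.0, 383.0, 224.0]), ('sleeve_top', 0.68, 1215, [331.0, 196.0, 381.0, 227.0])]
top []
[[52, 56, 63], [53, 58, 64]] [[57, 61, 65], [56, 61, 64]] [[130, 127, 118], [129, 127, 119], [133, 129, 121], [50, 55, 58], [53, 57, 61], [55, 59, 63], [55, 60, 63], [58, 61, 65], [57, 61, 65], [58, 63, 67], [61, 65, 68], [61, 65, 69], [61, 65, 69], [60, 65, 68], [133, 130, 121], [132, 129, 120], [131, 128, 120]]
[array([ 177.10450355, -703.05210419,  231.29251678]), array([ 177.10450355, -703.05210419,  231.29251678]), array([ 177.10450355, -703.05210419,  231.29251678]), array([ 177.10450355, -703.05210419,  231.29251678])]
```

View pics/crop.png

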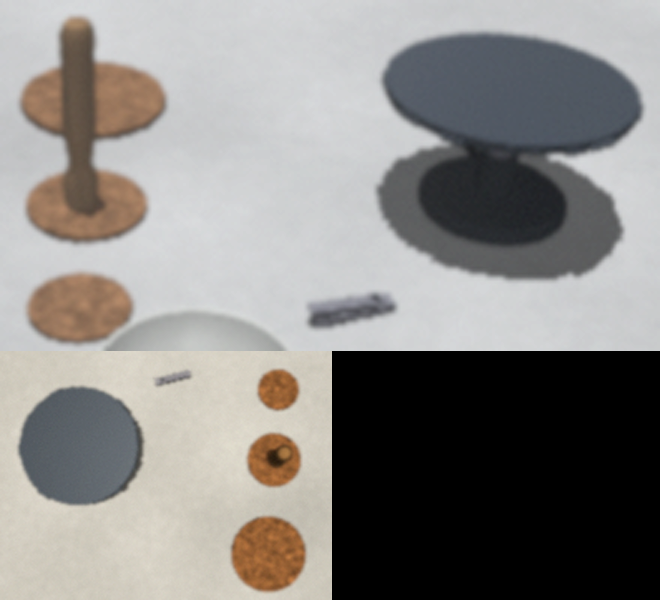

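```bash
python3 - <<'E'
from h import *
from scipy.optimize import least_squares
a=np.load("scene.npy");b=np.load("top.npy")
def mask(img,box,thr):
    f=cv2.GaussianBlur(img,(3,3),0).astype(int);m=np.zeros(img.shape[:2],np.uint8)
    x0,y0,x1,y1=box;g=f.sum(2)/3;m[y0:y1,x0:x1]=(g<thr)[y0:y1,x0:x1];return m
def cont(m):
    c,_=cv2.findContours(m,cv2.RETR_EXTERNAL,cv2.CHAIN_APPROX_NONE);return max(c,key=len).reshape(-1,2).astype(float)
ms=mask(a,(312,150,412,240),95);mt=mask(b,(110,160,205,300),95)
cs=cont(ms);cs=cs[cs[:,1]<182]; ct=cont(mt);ct=ct[ct[:,0]<187]  # avoid shadow side in top view
print(len(cs),len(ct),cs.min(0),cs.max(0),ct.min(0),ct.max(0))
S=cam("scene");T=cam("top");ph=np.linspace(0,2*np.pi,120,endpoint=False)
def hull(c,p):
    n=np.array([-p[3],-p[4],1]);n/=np.linalg.norm(n);u=np.cross([0,1,0],n);u/=np.linalg.norm(u);v=np.cross(n,u)
    r=90*(np.cos(ph)[:,None]*u+np.sin(ph)[:,None]*v);o=np.array(p[:3]);
    return cv2.convexHull(proj(c,np.vstack([o+r,o+r-8*n])).astype(np.float32))
def res(p):
    r=[]
    for c,k in((S,cs),(T,ct)):
        h=hull(c,p);r+=[cv2.pointPolygonTest(h,(float(x),float(y)),True)-.5 for x,y in k]
    return np.array(r)
for z in(100,):
  q=least_squares(res,[547,183,z,0,0],loss="soft_l1",f_scale=.5,diff_step=1e-4,x_scale=[1,1,1,.01,.01]) if 0 else least_squares(lambda p:res([p[0],p[1],p[2],p[3]/100,p[4]/100]),[547,183,z,.1,.1],loss="soft_l1",f_scale=.5,diff_step=1e-3)
  print(q.x,q.cost,np.abs(q.fun).mean())
J=q.jac;print(np.sqrt(np.diag(np.linalg.inv(J.T@J)))*.5)
g=q.x[3:]/100;print("tilt deg",np.degrees(np.hypot(*g)),"up az deg",np.degrees(np.arctan2(g[1],g[0])))
# muddler axis + coaster centre
print("mud foot in S/T", arm.search_frame("muddler_mid","scene")[:1],arm.search_frame("muddler_mid","top")[:1])
E
```

```text
106 164 [319. 156.] [405. 181.] [121. 171.] [186. 242.]
[548.96654201 178.20591122 103.50849225   7.09442167   2.33018439] 41.32299576384691 0.5505529315458926
[0.23114276 0.32951331 0.67150313 0.90392397 0.48554075]
tilt deg 4.278448082176454 up az deg 18.182923494487152
mud foot in S/T [{'extent': [0.4176, 0.3919, 0.4311, 0.5534], 'score': 0.86}] [{'extent': [0.5367, 0.532, 0.5547, 0.5745], 'score': 0.68}]
```

servo_tool([
  [-1,[0.045,-0.0425,0],[0,0,0]],
  [-1,[0.045,-0.0425,0],[0,0,0]],
  [-1,[0.045,-0.0425,0],[0,0,0]],
  [-1,[0.045,-0.0425,0],[0,0,0]],
  [-1,[0.045,-0.0425,0],[0,0,0]],
])

```text
time: 2.33
position: [344.5, -440.5, 231.7]
ee_rot: [3.117, 0.387, 0.001]
wrist_force: [1.4, -0.3, 0.1]
width: 85.3
```

servo_tool([
  [-1,[0.045,-0.0425,0],[0,0,0]],
  [-1,[0.045,-0.0425,0],[0,0,0]],
  [-1,[0.045,-0.0425,0],[0,0,0]],
  [-1,[0.045,-0.0425,0],[0,0,0]],
  [-1,[0,0,0],[0,0,0]],
])

```text
time: 2.95
position: [480.3, -227.2, 231.7]
ee_rot: [-3.114, -0.404, -0.005]
wrist_force: [0.5, -0.2, 0.6]
width: 85.7
```

```bash
python3 - <<'E'
from h import *
s=arm.sense();print(s["position"],s["ee_rot"])
C=cam("wrist");w=arm.grab_frame("wrist");save("w1",w)
S=cam("scene");T=cam("top")
print("wrist cam",-C[2].T@C[3])
for n in("muddler_mid","coaster"):
    for r in arm.spot_point(n,"wrist")[:3]:
        uv=np.array(r["at"])*[W,H];print(n,r["score"],uv,atz(C,[uv],80 if n[0]=="m" else 0))
    for r in arm.search_frame(n,"wrist")[:3]: print(n,r["score"],np.array(r["extent"])*[W,H,W,H])
E
```

```text
[ 480.30770501 -227.18302543  231.74726535] [-3.11368751 -0.40425332 -0.00485636]
wrist cam [ 549.51882848 -208.3404507   374.69102067]
muddler_mid 0.9 [171.6224  97.6128] [[ 543.69434456 -124.71928907   80.        ]]
coaster 0.78 [187.0848 100.416 ] [[ 543.6278985  -121.63226083    0.        ]]
coaster 0.78 [159.5904 211.584 ] [[ 388.18695347 -112.70044824    0.        ]]
coaster 0.93 [183.296    1.3056 242.3808  28.6848]
coaster 0.68 [152.32    63.0144 221.4912 133.5168]
```

View pics/w1.png

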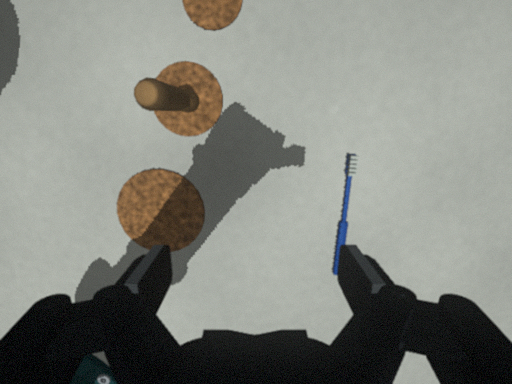

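servo_tool([
  [-1,[0.044,-0.0417,0],[0,0,0]],
  [-1,[0.044,-0.0417,0],[0,0,0]],
  [-1,[0,0,0],[0,0,0]],
])

```text
time: 3.58
position: [544.1, -126.5, 231.5]
ee_rot: [-3.114, -0.397, -0.005]
wrist_force: [-0.0, -0.9, -0.2]
width: 85.1
```

```bash
python3 - <<'E'
from h import *
s=arm.sense();print(s["position"],s["ee_rot"])
C=cam("wrist");w=arm.grab_frame("wrist");save("w2",w)
for r in arm.spot_point("muddler_mid","wrist")[:2]:
    uv=np.array(r["at"])*[W,H];print(r["score"],uv,atz(C,[uv],80))
R=C[2];print(proj(C,[[544,-124,155],[544,-124,5]]))
E
```

```text
[ 544.14987578 -126.54917147  231.5385445 ] [-3.11433576 -0.39680192 -0.00458965]
0.88 [257.3824 185.088 ] [[ 543.0243151  -128.95705894   80.        ]]
[[252.51493642 204.86563331]
 [253.4723509  169.69268976]]
```

View pics/w2.png

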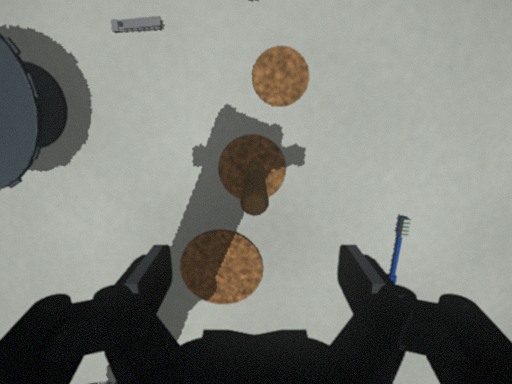

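servo_tool([
  [-1,[0,0.0,0.0455],[0,0,0]],
  [-1,[0,0,0.0455],[0,0,0]],
  [-1,[0,0,0.0455],[0,0,0]],
  [-1,[0,0,0],[0,0,0]],
  [0.4,[0,0,0],[0,0,0]],
], newtons=80)

```text
time: 4.3
position: [541.6, -132.7, 96.0]
ee_rot: [3.117, 0.382, 0.002]
wrist_force: [0.4, 0.3, 0.8]
width: 69.4
```

servo_tool([
  [1,[0,0,0],[0,0,0]],
  [1,[0,0,0],[0,0,0]],
  [1,[0,0,0],[0,0,0]],
  [1,[0,0,0],[0,0,0]],
])

```text
time: 4.8
position: [542.3, -130.7, 96.3]
ee_rot: [3.117, 0.387, 0.003]
wrist_force: [-0.7, 0.8, 5.8]
width: 23.0
```

```bash
python3 - <<'E'
from h import *
for i in range(3):
    s=arm.sense();R=cv2.Rodrigues(s["ee_rot"])[0];print(s["time"],s["position"],R.round(4).tolist(),s["wrist_force"],s["ft_torque"],s["width"]);arm.camera_info("top")
    C=cam("top")
    if i<2: arm.grab_frame("top")
E
```

```text
4.8 [ 542.2915803  -130.73352215   96.26815377] [[0.9696, 0.2446, 0.0022], [0.2446, -0.9696, -0.0003], [0.0021, 0.0009, -1.0]] [-0.70338811  0.79039168  5.81307195] [0.06368988 0.1272195  0.01032111] 23.032852003436297
4.85 [ 542.30710406 -130.7303014    96.28659556] [[0.9696, 0.2446, 0.0022], [0.2446, -0.9696, -0.0003], [0.0021, 0.0009, -1.0]] [-1.52088216  0.39090402  7.06146921] [ 0.04481954  0.17447095 -0.01339354] 23.05579216894479
4.9 [ 542.30660963 -130.69388686   96.2741859 ] [[0.9696, 0.2447, 0.0022], [0.2447, -0.9696, -0.0003], [0.0021, 0.0008, -1.0]] [-1.0979292   0.53470027  5.97022514] [ 0.10154345  0.20752662 -0.00413489] 23.341914200750324
```

servo_tool([
  [1,[0,0,-0.01],[0,0,0]],
  [1,[0,0,-0.06],[0,0,0]],
  [1,[0,0,-0.06],[0,0,0]],
  [1,[0.0158,-0.057,0],[0,0,0]],
  [1,[0.0158,-0.057,0],[0,0,0]],
])

```text
time: 5.52
position: [544.8, -12.1, 226.8]
ee_rot: [3.118, 0.382, 0.006]
wrist_force: [0.0, 0.4, -0.8]
width: 23.3
```

servo_tool([
  [1,[0.0158,-0.057,0],[0,0,0]],
  [1,[0.0158,-0.057,0],[0,0,0]],
  [1,[0,0,0],[0,0,0]],
  [1,[0,0,0],[0,0,0]],
])

```text
time: 6.02
position: [546.6, 105.5, 225.1]
ee_rot: [3.117, 0.388, -0.0]
wrist_force: [-0.2, 0.4, -0.8]
width: 23.4
```

```bash
python3 - <<'E'
from h import *
s=arm.sense();R=cv2.Rodrigues(s["ee_rot"])[0];print(s["time"],s["position"],R.round(4).tolist(),s["wrist_force"],s["ft_torque"],s["width"])
a=arm.grab_frame("scene");b=arm.grab_frame("top")
T=cam("top");S=cam("scene");p=s["position"]
F=p+R@[0,0,91.3];K=p-R@[0,0,58.7]
print("pred foot,knob S",proj(S,[F,K]).round(1).tolist(),"T",proj(T,[F,K]).round(1).tolist())
u,v=proj(S,[F])[0].astype(int);x=cv2.resize(a[v-110:v+70,u-80:u+140],(660,540),interpolation=2)
print("origin",u-80,v-110);save("s2",np.clip(x*1.5,0,255).astype(np.uint8))
E
```

```text
6.025 [546.59693142 105.54432825 225.10209251] [[0.9695, 0.2452, -0.0001], [0.2452, -0.9695, -0.0007], [-0.0002, 0.0006, -1.0]] [-0.24723117  0.3739175  -0.8296016 ] [-0.04723846 -0.04668915  0.0210664 ] 23.41680291612961
pred foot,knob S [[328.1, 159.4], [336.6, 90.1]] T [[184.2, 207.2], [173.3, 200.3]]
origin 248 49
```

View pics/s2.png

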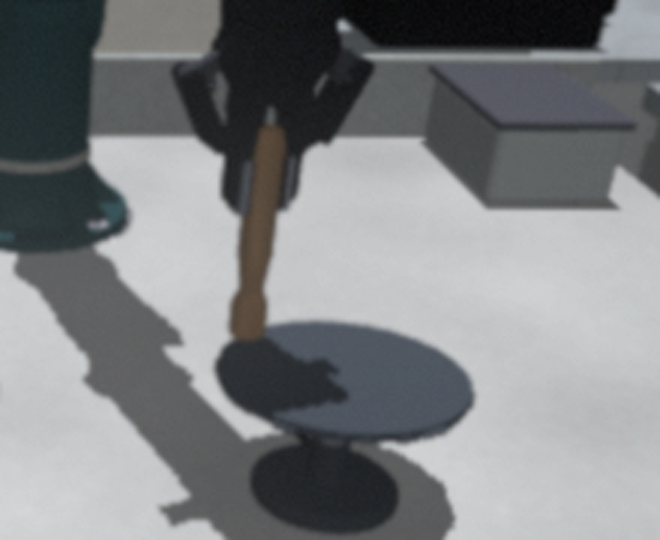

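servo_tool([
  [1,[0,0,0.015],[0,0,0]],
  [1,[0,0,0.01],[0,0,0]],
  [1,[0,0,0],[0,0,0]],
])

```text
time: 6.5
position: [545.9, 104.9, 198.2]
ee_rot: [3.117, 0.385, -0.005]
wrist_force: [0.5, 0.8, 0.3]
width: 22.9
```

servo_tool([
  [1,[0,0,0.0005],[0,0,0]],
  [1,[0,0,0.0005],[0,0,0]],
  [1,[0,0,0.0005],[0,0,0]],
  [1,[0,0,0.0005],[0,0,0]],
])

```text
time: 7.0
position: [547.0, 105.8, 198.0]
ee_rot: [-3.118, -0.387, -0.001]
wrist_force: [-0.0, -0.0, -0.0]
width: 23.1
```

servo_tool([
  [1,[0,0,0.0007],[0,0,0]],
  [1,[0,0,0.0007],[0,0,0]],
  [1,[0,0,0.0006],[0,0,0]],
])

```text
time: 7.38
position: [546.9, 105.7, 195.7]
ee_rot: [-3.118, -0.387, 0.0]
wrist_force: [-0.7, -0.6, -1.2]
width: 23.1
```

servo_tool([
  [1,[0,0,0.0005],[0,0,0]],
  [1,[0,0,0.0005],[0,0,0]],
  [1,[0,0,0],[0,0,0]],
])

```text
time: 7.75
position: [546.9, 105.8, 194.7]
ee_rot: [-3.118, -0.387, 0.0]
wrist_force: [-0.3, -0.1, -0.7]
width: 23.3
```

servo_tool([
  [1,[0,0,0.0006],[0,0,0]],
  [1,[0,0,0.0006],[0,0,0]],
  [1,[0,0,0],[0,0,0]],
])

```text
time: 8.12
position: [547.0, 105.7, 193.7]
ee_rot: [3.118, 0.387, 0.0]
wrist_force: [-0.1, 0.2, 0.6]
width: 23.1
```

servo_tool([
  [1,[0,0,0.0005],[0,0,0]],
  [1,[0,0,0],[0,0,0]],
])

```text
time: 8.38
position: [547.1, 105.8, 193.4]
ee_rot: [3.118, 0.387, 0.001]
wrist_force: [-1.3, 0.0, 2.1]
width: 23.2
```

servo_tool([
  [1,[0,0,-0.016],[0,0,0]],
  [1,[0,0,0],[0,0,0]],
  [1,[0.046,-0.0272,0],[0,0,0]],
  [1,[0.046,-0.0272,0],[0,0,0]],
  [1,[0,0,0],[0,0,0]],
])

```text
time: 9.0
position: [625.4, 186.1, 209.3]
ee_rot: [-3.113, -0.394, -0.006]
wrist_force: [-0.4, 0.2, -0.4]
width: 23.2
```

servo_tool([
  [1,[0,0,0.002],[0,0,0]],
  [1,[0,0,0.002],[0,0,0]],
  [1,[0,0,0.001],[0,0,0]],
  [1,[0,0,0],[0,0,0]],
])

```text
time: 9.5
position: [622.5, 180.3, 204.1]
ee_rot: [3.118, 0.386, -0.001]
wrist_force: [-0.2, 0.1, -1.5]
width: 22.9
```

servo_tool([
  [1,[0,0,0.0007],[0,0,0]],
  [1,[0,0,0.0007],[0,0,0]],
  [1,[0,0,0.0006],[0,0,0]],
  [1,[0,0,0],[0,0,0]],
])

```text
time: 10.0
position: [622.8, 181.0, 202.0]
ee_rot: [3.118, 0.387, -0.0]
wrist_force: [0.1, 0.8, -0.5]
width: 23.4
```

servo_tool([
  [1,[0,0,0.0006],[0,0,0]],
  [1,[0,0,0.0006],[0,0,0]],
  [1,[0,0,0],[0,0,0]],
])

```text
time: 10.38
position: [622.8, 180.9, 200.8]
ee_rot: [3.118, 0.387, -0.0]
wrist_force: [-0.1, -0.4, -0.6]
width: 22.8
```

servo_tool([
  [1,[0,0,0.0006],[0,0,0]],
  [1,[0,0,0.0006],[0,0,0]],
  [1,[0,0,0],[0,0,0]],
])

```text
time: 10.75
position: [622.8, 181.0, 199.6]
ee_rot: [-3.118, -0.387, 0.0]
wrist_force: [-0.5, -0.2, 0.2]
width: 22.7
```

servo_tool([
  [1,[0,0,0.0006],[0,0,0]],
  [1,[0,0,0],[0,0,0]],
])

```text
time: 11.0
position: [622.8, 181.0, 199.1]
ee_rot: [3.118, 0.387, -0.0]
wrist_force: [-0.4, -1.0, -0.8]
width: 23.0
```

servo_tool([
  [1,[0,0,0.0006],[0,0,0]],
  [1,[0,0,0.0006],[0,0,0]],
  [1,[0,0,0],[0,0,0]],
])

```text
time: 11.38
position: [622.9, 181.0, 197.9]
ee_rot: [3.118, 0.387, -0.0]
wrist_force: [-0.2, 0.3, -0.0]
width: 23.2
```

servo_tool([
  [1,[0,0,0.0006],[0,0,0]],
  [1,[0,0,0],[0,0,0]],
])

```text
time: 11.62
position: [623.0, 181.0, 197.6]
ee_rot: [-3.118, -0.387, -0.0]
wrist_force: [-0.2, 0.1, 1.1]
width: 22.9
```

servo_tool([
  [1,[0,0,-0.012],[0,0,0]],
  [1,[0,0,0],[0,0,0]],
  [1,[-0.0272,-0.0455,0],[0,0,0]],
  [1,[-0.0272,-0.0455,0],[0,0,0]],
  [1,[0,0,0],[0,0,0]],
])

```text
time: 12.25
position: [543.6, 261.1, 209.4]
ee_rot: [-3.113, -0.401, 0.003]
wrist_force: [0.4, 0.5, -0.5]
width: 23.3
```

servo_tool([
  [1,[0,0,0.0025],[0,0,0]],
  [1,[0,0,0.0025],[0,0,0]],
  [1,[0,0,0.002],[0,0,0]],
  [1,[0,0,0.001],[0,0,0]],
  [1,[0,0,0],[0,0,0]],
])

```text
time: 12.88
position: [548.0, 255.6, 201.1]
ee_rot: [3.118, 0.386, -0.0]
wrist_force: [-0.1, 0.3, -0.4]
width: 23.3
```

servo_tool([
  [1,[0,0,0.0006],[0,0,0]],
  [1,[0,0,0.0006],[0,0,0]],
  [1,[0,0,0],[0,0,0]],
])

```text
time: 13.25
position: [547.8, 256.0, 200.1]
ee_rot: [-3.118, -0.387, 0.0]
wrist_force: [-0.7, -0.2, -0.7]
width: 23.3
```

servo_tool([
  [1,[0,0,0.0006],[0,0,0]],
  [1,[0,0,0.0006],[0,0,0]],
  [1,[0,0,0],[0,0,0]],
])

```text
time: 13.62
position: [547.8, 255.9, 198.8]
ee_rot: [3.118, 0.387, -0.0]
wrist_force: [0.4, 0.6, -0.0]
width: 23.2
```

servo_tool([
  [1,[0,0,0.0006],[0,0,0]],
  [1,[0,0,0.0004],[0,0,0]],
  [1,[0,0,0],[0,0,0]],
])

```text
time: 14.0
position: [547.8, 255.9, 197.8]
ee_rot: [3.118, 0.387, -0.0]
wrist_force: [-0.5, -0.2, -0.1]
width: 23.1
```

servo_tool([
  [1,[0,0,0.0006],[0,0,0]],
  [1,[0,0,0.0004],[0,0,0]],
  [1,[0,0,0],[0,0,0]],
])

```text
time: 14.38
position: [547.8, 255.9, 196.8]
ee_rot: [3.118, 0.387, -0.0]
wrist_force: [0.1, 0.1, 0.1]
width: 23.3
```

servo_tool([
  [1,[0,0,0.0006],[0,0,0]],
  [1,[0,0,0.0004],[0,0,0]],
  [1,[0,0,0],[0,0,0]],
])

```text
time: 14.75
position: [547.8, 255.9, 195.8]
ee_rot: [3.118, 0.387, -0.0]
wrist_force: [-0.9, -1.6, -0.3]
width: 23.1
```

servo_tool([
  [1,[0,0,0.0006],[0,0,0]],
  [1,[0,0,0.0004],[0,0,0]],
  [1,[0,0,0],[0,0,0]],
])

```text
time: 15.12
position: [547.8, 255.9, 194.9]
ee_rot: [3.118, 0.387, -0.0]
wrist_force: [-0.4, -0.9, -0.8]
width: 23.2
```

servo_tool([
  [1,[0,0,0.0006],[0,0,0]],
  [1,[0,0,0.0006],[0,0,0]],
  [1,[0,0,0],[0,0,0]],
])

```text
time: 15.5
position: [548.1, 256.1, 194.2]
ee_rot: [-3.117, -0.387, -0.001]
wrist_force: [-0.6, -0.0, 4.2]
width: 23.3
```

servo_tool([
  [1,[0,0,-0.014],[0,0,0]],
  [1,[0,0,0],[0,0,0]],
  [1,[0.028,0.0405,0],[0,0,0]],
  [1,[0.028,0.0405,0],[0,0,0]],
  [1,[0,0,0],[0,0,0]],
])

```text
time: 16.12
position: [625.7, 185.4, 207.5]
ee_rot: [3.116, 0.373, 0.004]
wrist_force: [-0.8, 0.4, 0.3]
width: 23.2
```

servo_tool([
  [1,[0,0,0.003],[0,0,0]],
  [1,[0,0,0.003],[0,0,0]],
  [1,[0,0,0.002],[0,0,0]],
  [1,[0,0,0],[0,0,0]],
])

```text
time: 16.62
position: [621.3, 191.7, 199.4]
ee_rot: [-3.117, -0.389, 0.001]
wrist_force: [-0.7, -0.8, -0.3]
width: 23.0
```

servo_tool([
  [1,[0,0,0.0007],[0,0,0]],
  [1,[0,0,0.0007],[0,0,0]],
  [1,[0,0,0.0006],[0,0,0]],
  [1,[0,0,0],[0,0,0]],
])

```text
time: 17.12
position: [622.0, 191.1, 197.8]
ee_rot: [-3.118, -0.387, -0.0]
wrist_force: [0.1, -0.1, -0.5]
width: 23.2
```

servo_tool([
  [1,[0,0,0.0005],[0,0,0]],
  [1,[0,0,0.0005],[0,0,0]],
  [1,[0,0,0.0005],[0,0,0]],
  [1,[0,0,0.0005],[0,0,0]],
  [1,[0,0,0],[0,0,0]],
])

```text
time: 17.75
position: [622.4, 191.2, 196.1]
ee_rot: [-3.118, -0.387, -0.002]
wrist_force: [-0.5, -0.5, 3.9]
width: 23.1
```

servo_tool([
  [1,[0,0,0.0006],[0,0,0]],
  [1,[0,0,0.0006],[0,0,0]],
  [1,[0,0,0.0006],[0,0,0]],
  [1,[0,0,0.0006],[0,0,0]],
  [1,[0,0,0.0004],[0,0,0]],
])

```text
time: 18.38
position: [622.9, 191.3, 193.5]
ee_rot: [-3.117, -0.387, -0.003]
wrist_force: [0.1, -0.2, 6.6]
width: 23.2
```

servo_tool([
  [1,[0,0,0],[0,0,0]],
  [1,[0,0,0],[0,0,0]],
])

```text
time: 18.62
position: [622.8, 191.2, 193.3]
ee_rot: [-3.117, -0.387, -0.003]
wrist_force: [0.6, 0.1, 4.4]
width: 23.2
```

servo_tool([
  [1,[0,0,0.0005],[0,0,0]],
  [1,[0,0,0],[0,0,0]],
  [1,[0,0,0],[0,0,0]],
])

```text
time: 19.0
position: [622.8, 191.2, 192.7]
ee_rot: [-3.117, -0.387, -0.003]
wrist_force: [1.3, -0.3, 4.7]
width: 23.4
```

servo_tool([
  [1,[0,0,-0.01],[0,0,0]],
  [1,[-0.0493,-0.009,0],[0,0,0]],
  [1,[-0.0493,-0.009,0],[0,0,0]],
  [1,[-0.0493,-0.009,0],[0,0,0]],
  [1,[0,0,0],[0,0,0]],
])

```text
time: 19.62
position: [465.2, 179.5, 201.2]
ee_rot: [3.115, 0.391, -0.014]
wrist_force: [1.2, 0.1, -1.2]
width: 23.0
```

servo_tool([
  [1,[0,0,0],[0,0,0]],
  [1,[0,0,0.003],[0,0,0]],
  [1,[0,0,0.003],[0,0,0]],
  [1,[0,0,0.0015],[0,0,0]],
  [1,[0,0,0],[0,0,0]],
])

```text
time: 20.25
position: [472.3, 181.1, 194.8]
ee_rot: [3.118, 0.386, 0.0]
wrist_force: [0.8, 0.2, 0.5]
width: 23.5
```

servo_tool([
  [1,[0,0,0.0004],[0,0,0]],
  [1,[0,0,0.0004],[0,0,0]],
  [1,[0,0,0],[0,0,0]],
])

```text
time: 20.62
position: [472.2, 181.2, 194.4]
ee_rot: [-3.118, -0.387, -0.001]
wrist_force: [0.0, -0.0, 1.6]
width: 22.8
```

servo_tool([
  [1,[0,0,-0.01],[0,0,0]],
  [1,[0.0459,-0.027,0],[0,0,0]],
  [1,[0.0459,-0.027,0],[0,0,0]],
  [1,[0,0,0],[0,0,0]],
  [1,[0,0,0.002],[0,0,0]],
])

```text
time: 21.25
position: [546.9, 255.3, 201.8]
ee_rot: [3.117, 0.387, -0.002]
wrist_force: [-0.1, -1.3, -1.2]
width: 23.0
```

servo_tool([
  [1,[0,0,0.003],[0,0,0]],
  [1,[0,0,0.003],[0,0,0]],
  [1,[0,0,0.001],[0,0,0]],
  [1,[0,0,0],[0,0,0]],
])

```text
time: 21.75
position: [547.6, 255.7, 195.0]
ee_rot: [3.118, 0.387, -0.0]
wrist_force: [0.0, 0.3, 0.2]
width: 22.5
```

servo_tool([
  [1,[0,0,0.0005],[0,0,0]],
  [1,[0,0,0.0005],[0,0,0]],
  [1,[0,0,0],[0,0,0]],
])

```text
time: 22.12
position: [547.8, 255.9, 194.1]
ee_rot: [-3.118, -0.387, -0.0]
wrist_force: [-0.0, -0.5, -0.2]
width: 23.2
```

servo_tool([
  [1,[0,0,0.0004],[0,0,0]],
  [1,[0,0,0.0004],[0,0,0]],
  [1,[0,0,0],[0,0,0]],
])

```text
time: 22.5
position: [547.9, 256.0, 193.6]
ee_rot: [-3.118, -0.387, -0.001]
wrist_force: [0.2, -0.7, 0.8]
width: 22.9
```

servo_tool([
  [1,[0,0,-0.01],[0,0,0]],
  [1,[-0.0122,0.0485,0],[0,0,0]],
  [1,[-0.0122,0.0485,0],[0,0,0]],
  [1,[-0.0122,0.0485,0],[0,0,0]],
  [1,[0,0,0],[0,0,0]],
])

```text
time: 23.12
position: [547.8, 99.7, 203.7]
ee_rot: [3.116, 0.373, -0.001]
wrist_force: [0.1, -0.0, 0.1]
width: 22.9
```

servo_tool([
  [1,[0,0,0],[0,0,0]],
  [1,[0,0,0.003],[0,0,0]],
  [1,[0,0,0.003],[0,0,0]],
  [1,[0,0,0.002],[0,0,0]],
  [1,[0,0,0],[0,0,0]],
])

```text
time: 23.75
position: [547.6, 106.2, 195.0]
ee_rot: [3.117, 0.388, -0.001]
wrist_force: [-0.5, 0.3, -1.1]
width: 23.2
```

servo_tool([
  [1,[0,0,0.0005],[0,0,0]],
  [1,[0,0,0.0005],[0,0,0]],
  [1,[0,0,0],[0,0,0]],
])

```text
time: 24.12
position: [547.9, 105.9, 194.4]
ee_rot: [-3.118, -0.387, -0.0]
wrist_force: [-0.7, 0.4, -0.4]
width: 23.4
```

servo_tool([
  [1,[0,0,0.0004],[0,0,0]],
  [1,[0,0,0.0004],[0,0,0]],
  [1,[0,0,0],[0,0,0]],
])

```text
time: 24.5
position: [548.1, 105.8, 193.8]
ee_rot: [3.118, 0.387, 0.001]
wrist_force: [-0.8, -0.5, 3.9]
width: 23.3
```

servo_tool([
  [1,[0,0,-0.01],[0,0,0]],
  [1,[-0.0275,-0.028,0],[0,0,0]],
  [1,[-0.0275,-0.028,0],[0,0,0]],
  [1,[0,0,0],[0,0,0]],
  [1,[0,0,0],[0,0,0]],
])

```text
time: 25.12
position: [481.4, 146.6, 203.9]
ee_rot: [3.118, 0.387, 0.002]
wrist_force: [-0.2, -0.5, -0.6]
width: 23.4
```

servo_tool([
  [1,[0,0,0.003],[0,0,0]],
  [1,[0,0,0.003],[0,0,0]],
  [1,[0,0,0.0015],[0,0,0]],
  [1,[0,0,0],[0,0,0]],
])

```text
time: 25.62
position: [480.8, 146.5, 195.7]
ee_rot: [3.118, 0.386, -0.001]
wrist_force: [-0.3, -0.3, -1.2]
width: 23.1
```

servo_tool([
  [1,[0,0,0.0006],[0,0,0]],
  [1,[0,0,0.0006],[0,0,0]],
  [1,[0,0,0.0006],[0,0,0]],
  [1,[0,0,0.0006],[0,0,0]],
  [1,[0,0,0],[0,0,0]],
])

```text
time: 26.25
position: [481.0, 146.8, 194.0]
ee_rot: [-3.118, -0.387, -0.001]
wrist_force: [-0.4, 0.2, 3.2]
width: 22.8
```

servo_tool([
  [1,[0,0,0],[0,0,0]],
  [1,[0,0,0],[0,0,0]],
])

```text
time: 26.5
position: [480.9, 146.8, 193.8]
ee_rot: [-3.118, -0.387, -0.0]
wrist_force: [-1.3, -0.7, 4.4]
width: 23.0
```

servo_tool([
  [1,[0,0,0.0004],[0,0,0]],
  [1,[0,0,0.0003],[0,0,0]],
  [1,[0,0,0],[0,0,0]],
  [1,[0,0,0],[0,0,0]],
])

```text
time: 27.0
position: [480.7, 146.7, 192.9]
ee_rot: [3.118, 0.387, -0.0]
wrist_force: [-0.8, 0.0, 4.7]
width: 23.2
```

servo_tool([
  [1,[0,0,-0.01],[0,0,0]],
  [1,[0.0489,-0.011,0],[0,0,0]],
  [1,[0.0489,-0.011,0],[0,0,0]],
  [1,[0.0489,-0.011,0],[0,0,0]],
  [1,[0,0,0],[0,0,0]],
])

```text
time: 27.62
position: [618.5, 217.1, 202.9]
ee_rot: [-3.115, -0.388, -0.006]
wrist_force: [0.1, -0.7, -0.3]
width: 23.2
```

servo_tool([
  [1,[0,0,0],[0,0,0]],
  [1,[0,0,0.003],[0,0,0]],
  [1,[0,0,0.003],[0,0,0]],
  [1,[0,0,0.0015],[0,0,0]],
  [1,[0,0,0],[0,0,0]],
])

```text
time: 28.25
position: [614.7, 214.4, 195.3]
ee_rot: [3.118, 0.387, -0.001]
wrist_force: [0.6, -0.1, -0.4]
width: 23.2
```

servo_tool([
  [1,[0,0,0.0004],[0,0,0]],
  [1,[0,0,0.0004],[0,0,0]],
  [1,[0,0,0],[0,0,0]],
])

```text
time: 28.62
position: [615.1, 214.6, 194.6]
ee_rot: [-3.118, -0.387, -0.0]
wrist_force: [0.2, -0.7, -0.8]
width: 23.2
```

servo_tool([
  [1,[0,0,0.0004],[0,0,0]],
  [1,[0,0,0.0003],[0,0,0]],
  [1,[0,0,0],[0,0,0]],
])

```text
time: 29.0
position: [615.2, 214.6, 194.2]
ee_rot: [-3.118, -0.387, -0.001]
wrist_force: [-0.9, 0.6, 2.7]
width: 23.0
```

servo_tool([
  [1,[0,0,0.0003],[0,0,0]],
  [1,[0,0,0.0003],[0,0,0]],
  [1,[0,0,0],[0,0,0]],
  [1,[0,0,0],[0,0,0]],
])

```text
time: 29.5
position: [615.3, 214.7, 193.6]
ee_rot: [-3.117, -0.387, -0.001]
wrist_force: [0.1, -1.2, 4.8]
width: 23.3
```

servo_tool([
  [1,[0,0,-0.01],[0,0,0]],
  [1,[-0.0283,0.0448,0],[0,0,0]],
  [1,[-0.0283,0.0448,0],[0,0,0]],
  [1,[0,0,0],[0,0,0]],
  [1,[0,0,0.002],[0,0,0]],
])

```text
time: 30.12
position: [582.2, 114.2, 201.5]
ee_rot: [-3.117, -0.386, -0.001]
wrist_force: [0.4, 0.0, -0.7]
width: 22.9
```

servo_tool([
  [1,[0,0,0.003],[0,0,0]],
  [1,[0,0,0.002],[0,0,0]],
  [1,[0,0,0.001],[0,0,0]],
  [1,[0,0,0],[0,0,0]],
])

```text
time: 30.62
position: [582.0, 114.2, 195.1]
ee_rot: [-3.118, -0.388, 0.001]
wrist_force: [0.2, -0.4, 0.6]
width: 23.0
```

servo_tool([
  [1,[0,0,0.0004],[0,0,0]],
  [1,[0,0,0.0003],[0,0,0]],
  [1,[0,0,0],[0,0,0]],
])

```text
time: 31.0
position: [582.0, 113.8, 194.6]
ee_rot: [-3.118, -0.387, -0.0]
wrist_force: [0.9, 0.0, -0.1]
width: 23.2
```

servo_tool([
  [1,[0,0,0.0004],[0,0,0]],
  [1,[0,0,0.0003],[0,0,0]],
  [1,[0,0,0],[0,0,0]],
])

```text
time: 31.38
position: [582.2, 113.8, 194.1]
ee_rot: [3.118, 0.387, 0.001]
wrist_force: [0.6, 1.1, 0.7]
width: 23.0
```

servo_tool([
  [1,[0,0,-0.01],[0,0,0]],
  [1,[-0.011,-0.0489,0],[0,0,0]],
  [1,[-0.011,-0.0489,0],[0,0,0]],
  [1,[-0.011,-0.0489,0],[0,0,0]],
  [1,[0,0,0],[0,0,0]],
])

```text
time: 32.0
position: [511.5, 253.9, 204.7]
ee_rot: [-3.112, -0.401, 0.0]
wrist_force: [-0.5, -0.1, -0.8]
width: 23.0
```

servo_tool([
  [1,[0,0,0],[0,0,0]],
  [1,[0,0,0.003],[0,0,0]],
  [1,[0,0,0.003],[0,0,0]],
  [1,[0,0,0.0025],[0,0,0]],
  [1,[0,0,0],[0,0,0]],
])

```text
time: 32.62
position: [514.1, 247.6, 195.0]
ee_rot: [3.117, 0.386, -0.001]
wrist_force: [0.5, -0.1, -0.4]
width: 23.3
```

servo_tool([
  [1,[0,0,0.0004],[0,0,0]],
  [1,[0,0,0.0004],[0,0,0]],
  [1,[0,0,0],[0,0,0]],
])

```text
time: 33.0
position: [514.1, 248.1, 194.6]
ee_rot: [-3.118, -0.387, 0.0]
wrist_force: [-0.2, 0.2, -0.4]
width: 23.0
```

servo_tool([
  [1,[0,0,0.0005],[0,0,0]],
  [1,[0,0,0.0004],[0,0,0]],
  [1,[0,0,0],[0,0,0]],
])

```text
time: 33.38
position: [514.2, 248.1, 193.8]
ee_rot: [-3.118, -0.387, -0.0]
wrist_force: [-0.3, -1.1, -0.1]
width: 23.0
```

servo_tool([
  [1,[0,0,-0.012],[0,0,0]],
  [1,[0,0,-0.02],[0,0,0]],
  [1,[-0.009,0.0527,0],[0,0,0]],
  [1,[-0.009,0.0527,0],[0,0,0]],
  [1,[-0.009,0.0527,0],[0,0,0]],
])

```text
time: 34.0
position: [527.1, 86.7, 226.7]
ee_rot: [-3.118, -0.388, -0.003]
wrist_force: [0.3, -0.1, 0.0]
width: 23.1
```

servo_tool([
  [1,[-0.009,0.0527,0],[0,0,0]],
  [1,[-0.009,0.0527,0],[0,0,0]],
  [1,[-0.009,0.0527,0],[0,0,0]],
  [1,[-0.009,0.0527,0],[0,0,0]],
  [1,[0,0,0],[0,0,0]],
])

```text
time: 34.62
position: [543.2, -131.6, 226.6]
ee_rot: [3.116, 0.371, 0.002]
wrist_force: [-1.0, 0.2, -0.2]
width: 23.1
```

servo_tool([
  [1,[0,0,0],[0,0,0]],
  [1,[0,0,0],[0,0,0]],
])

```text
time: 34.88
position: [543.4, -123.1, 225.9]
ee_rot: [-3.116, -0.391, -0.0]
wrist_force: [-0.2, -0.0, -0.3]
width: 22.8
```

```bash
python3 - <<'E'
from h import *
s=arm.sense();R=cv2.Rodrigues(s["ee_rot"])[0];p=s["position"];print(s["time"],p,R.round(4).tolist())
C=cam("wrist");w=arm.grab_frame("wrist")
for n in("coaster","muddler_mid"):
  for r in arm.search_frame(n,"wrist")[:4]: print(n,r["score"],(np.array(r["extent"])*[W,H,W,H]).round(1))
  for r in arm.spot_point(n,"wrist")[:3]:
    uv=np.array(r["at"])*[W,H];print(n,r["score"],uv,atz(C,[uv],5 if n[0]=="c" else p[2]-16))
print("foot px",proj(C,[p+R@[0,0,91.3]]),"knob",proj(C,[p-R@[0,0,58.7]]))
a=arm.grab_frame("scene")
im=np.vstack([cv2.resize(w,(400,300)),cv2.resize(a[100:265,180:400],(400,300),interpolation=2)]);save("w3",im)
E
```

```text
34.875 [ 543.37517451 -123.10082932  225.94464106] [[0.969, 0.2472, 0.0002], [0.2472, -0.969, 0.0009], [0.0004, -0.0008, -1.0]]
coaster 0.91 [180.1 231.1 232.3 283.5]
coaster 0.91 [254.9  46.5 315.3 105.2]
coaster 0.6 [220.3 133.7 288.1 197.4]
coaster 0.86 [286.3104  75.6096] [[ 664.11185537 -130.54905299    5.        ]]
coaster 0.57 [252.1088 168.6144] [[ 544.68500099 -118.59470019    5.        ]]
muddler_mid 0.7 [223.1 184.7 287.2 333.4]
muddler_mid 0.97 [253.4912 232.8192] [[ 545.27844248 -121.18370481  209.94464106]]
foot px [[255.3895369  199.79315062]] knob [[256.62767739 323.05981513]]
```

View pics/w3.png

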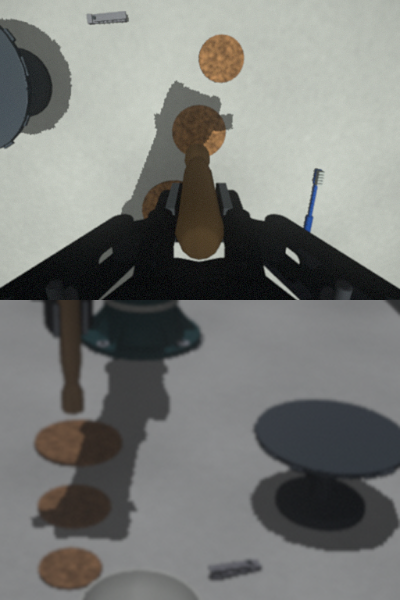

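servo_tool([
  [1,[0,0,0.05],[0,0,0]],
  [1,[0,0,0.05],[0,0,0]],
  [1,[0,0,0.022],[0,0,0]],
  [1,[0,0,0],[0,0,0]],
  [1,[0,0,0],[0,0,0]],
])

```text
time: 35.8
position: [544.1, -125.1, 104.6]
ee_rot: [3.117, 0.387, 0.003]
wrist_force: [-0.6, -0.3, 0.3]
width: 22.9
```

servo_tool([
  [1,[0,0,0.002],[0,0,0]],
  [1,[0,0,0.001],[0,0,0]],
  [1,[0,0,0.001],[0,0,0]],
  [1,[0,0,0.001],[0,0,0]],
  [1,[0,0,0],[0,0,0]],
])

```text
time: 36.42
position: [543.1, -125.1, 98.6]
ee_rot: [-3.118, -0.387, 0.0]
wrist_force: [0.1, 0.5, -1.1]
width: 22.9
```

servo_tool([
  [1,[0,0,0.0005],[0,0,0]],
  [1,[0,0,0.0005],[0,0,0]],
  [1,[0,0,0.0005],[0,0,0]],
  [1,[0,0,0],[0,0,0]],
])

```text
time: 36.92
position: [543.2, -125.1, 97.1]
ee_rot: [-3.118, -0.387, 0.0]
wrist_force: [0.4, -1.1, 0.4]
width: 23.2
```

servo_tool([
  [1,[0,0,0.0005],[0,0,0]],
  [1,[0,0,0.0005],[0,0,0]],
  [1,[0,0,0.0005],[0,0,0]],
  [1,[0,0,0],[0,0,0]],
])

```text
time: 37.42
position: [543.4, -125.0, 96.3]
ee_rot: [3.118, 0.387, 0.001]
wrist_force: [-1.0, 0.7, 4.7]
width: 23.0
```

servo_tool([
  [0.3,[0,0,0],[0,0,0]],
  [0,[0,0,0],[0,0,0]],
  [-0.5,[0,0,0],[0,0,0]],
  [-1,[0,0,0],[0,0,0]],
  [-1,[0,0,0],[0,0,0]],
])

```text
time: 38.05
position: [543.2, -125.1, 95.6]
ee_rot: [3.118, 0.387, -0.0]
wrist_force: [-0.2, 0.0, -0.6]
width: 85.5
```

servo_tool([
  [-1,[0,0,-0.01],[0,0,0]],
  [-1,[0,0,-0.04],[0,0,0]],
  [-1,[0,0,-0.05],[0,0,0]],
  [-1,[0,0,-0.05],[0,0,0]],
  [-1,[0,0,0],[0,0,0]],
])

```text
time: 38.67
position: [546.3, -125.7, 250.7]
ee_rot: [3.115, 0.386, 0.016]
wrist_force: [0.6, -0.5, -0.5]
width: 85.7
```

servo_tool([
  [-1,[-0.01,0.05,0],[0,0,0]],
  [-1,[-0.01,0.05,0],[0,0,0]],
  [-1,[0,0,0],[0,0,0]],
  [-1,[0,0,0],[0,0,0]],
])

```text
time: 39.17
position: [547.5, -226.3, 244.8]
ee_rot: [-3.116, -0.386, 0.003]
wrist_force: [-0.2, 0.1, -1.2]
width: 85.4
```

```bash
python3 - <<'E'
from h import *
print(arm.sense()["width"])
a=arm.grab_frame("scene");b=arm.grab_frame("top");S=cam("scene");T=cam("top")
print(proj(S,[[543,-125,5],[543,-125,155]]),proj(T,[[543,-125,5]]))
x=cv2.resize(a[145:262,192:412],(660,351),interpolation=2);im=np.zeros((600,660,3),np.uint8);im[:351]=x
im[351:,:332]=cv2.resize(b[150:300,110:310],(332,249),interpolation=2)
save("end",np.clip(im*1.6,0,255).astype(np.uint8))
E
```

```text
85.37055597344235
[[219.17552809 211.60860484]
 [217.77521392 150.95268773]] [[274.83412117 215.08322533]]
```

View pics/end.png

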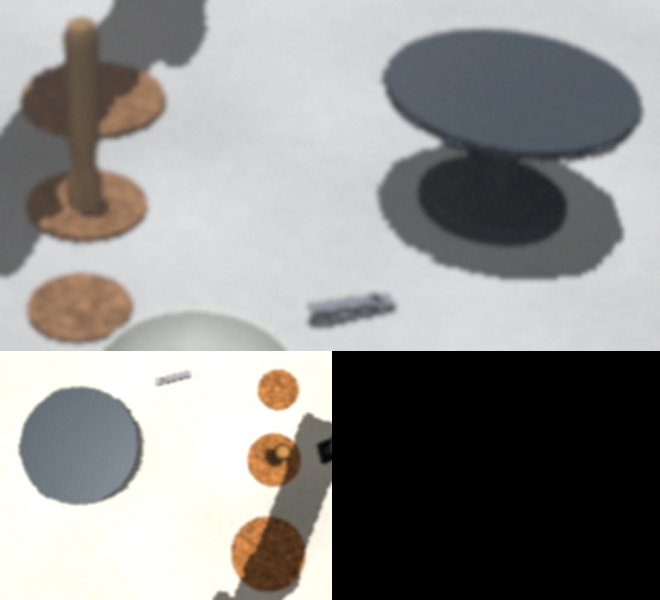

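```bash
python3 - <<'E'
from h import *
from scipy.optimize import least_squares
a=arm.grab_frame("scene");b=arm.grab_frame("top")
def cont(img,box):
    g=cv2.GaussianBlur(img,(3,3),0).mean(2);m=np.zeros(g.shape,np.uint8);x0,y0,x1,y1=box;m[y0:y1,x0:x1]=(g<95)[y0:y1,x0:x1]
    c,_=cv2.findContours(m,cv2.RETR_EXTERNAL,cv2.CHAIN_APPROX_NONE);return max(c,key=len).reshape(-1,2).astype(float)
S=cam("scene");T=cam("top");ph=np.linspace(0,2*np.pi,120,endpoint=False)
def hull(c,p):
    n=np.array([-p[3]/100,-p[4]/100,1]);n/=np.linalg.norm(n);u=np.cross([0,1,0],n);u/=np.linalg.norm(u);v=np.cross(n,u)
    r=90*(np.cos(ph)[:,None]*u+np.sin(ph)[:,None]*v);o=np.array(p[:3])
    return cv2.convexHull(proj(c,np.vstack([o+r,o+r-8*n])).astype(np.float32))
for A,B in((np.load("scene.npy"),np.load("top.npy")),(a,b)):
    cs=cont(A,(312,150,412,240));cs=cs[cs[:,1]<182];ct=cont(B,(110,160,205,300));ct=ct[ct[:,0]<187]
    f=lambda p:np.array([cv2.pointPolygonTest(hull(c,p),(float(x),float(y)),True)-.5 for c,k in((S,cs),(T,ct)) for x,y in k])
    print(least_squares(f,[547,183,100,.1,.1],loss="soft_l1",f_scale=.5,diff_step=1e-3).x)
E
```

```text
[548.96654201 178.20591122 103.50849225   7.09442167   2.33018439]
[551.48941838 178.09235513  94.6530382   -8.34672621   6.07969104]
```

```bash
python3 - <<'E'
from h import *
from scipy.optimize import least_squares
a=arm.grab_frame("scene");b=arm.grab_frame("top")
def cont(img,box):
    g=cv2.GaussianBlur(img,(3,3),0).mean(2);m=np.zeros(g.shape,np.uint8);x0,y0,x1,y1=box;m[y0:y1,x0:x1]=(g<95)[y0:y1,x0:x1]
    c,_=cv2.findContours(m,cv2.RETR_EXTERNAL,cv2.CHAIN_APPROX_NONE);return max(c,key=len).reshape(-1,2).astype(float)
S=cam("scene");ph=np.linspace(0,2*np.pi,120,endpoint=False)
def hull(c,p):
    n=np.array([-p[3]/100,-p[4]/100,1]);n/=np.linalg.norm(n);u=np.cross([0,1,0],n);u/=np.linalg.norm(u);v=np.cross(n,u)
    r=90*(np.cos(ph)[:,None]*u+np.sin(ph)[:,None]*v);o=np.array(p[:3])
    return cv2.convexHull(proj(c,np.vstack([o+r,o+r-8*n])).astype(np.float32))
C=[]
for A in(np.load("scene.npy"),a):
    c=cont(A,(312,150,412,240));C.append(c[c[:,1]<178])
f=lambda p:np.concatenate([[cv2.pointPolygonTest(hull(S,[p[0],p[1],102.4,*g]),(float(x),float(y)),True)-.5 for x,y in k] for k,g in zip(C,(p[2:4],p[4:6]))])
q=least_squares(f,[549,180,4,.1,.1,.2],loss="soft_l1",f_scale=.5,diff_step=1e-3);print(q.x,np.abs(q.fun).mean())
E
```

```text
[ 5.52106740e+02  1.81711981e+02  3.48892289e+00  4.50503635e-01
  4.60390416e-01 -2.15212431e-01] 0.24531470539640418
```

```bash
python3 -c "
from workcell import arm
print(arm.hand_in(), arm.sense()['time'])"
```

```text
the job is handed in; nothing more can be done
the job is handed in; nothing more can be done
```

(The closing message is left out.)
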